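# Nip a wheel in the thumb-release holder

### The job

Clamp the loose cream wheel in the wheel holder: push it home into the corner between the rail and the fixed jaw, then hold the slide's thumb button down while you slide it along the rail until its jaw closes on the wheel, and let the button spring fully back up so that the slide locks in its notch. The wheel must end flat on the table, snug between both jaws and against the rail; leave the bearing and the bolt lying nearby where they are.

Things in the scene. Friction and masses are not known exactly. Their poses are not given: they have to be found in the camera images.
- holder: Bench wheel holder, fixed. Origin on the table under the rail's middle line; x away from its front, y along the rail, z up. Aluminium rail x -15 to 15, y -137 to 109, 34 mm high; its front face (x -15) is the fence. Steel fixed jaw at the +y end: face at y 85, x -72 to -15, 45 mm high. Foot plate 6 mm thick behind, to x 47. The wheel stands on the table in front of the rail.
- seat (a point): Point on the table at (-57, +43, 0) mm in the holder's frame: where the middle of the wheel lies when it touches both the rail and the fixed jaw; axes as the holder's.
- slide (a joint): Travel of the slide along the rail toward the fixed jaw (+y of the holder), m; 0 = fully open, range to 0.104. Its jaw face lies at holder y = -0.080 + value. With the button up it is locked in a notch; notches every 0.008. The jaws touch the wheel at 0.081; the notch for this wheel is 0.080 (1 mm play). With the button fully down it moves with 1 to 2 N (plus the wheel).
- jaw_face (a point): On the slide's jaw face (toward the fixed jaw), 57 mm in front of the rail's middle line, 17 mm above the table. Steel jaw 14 mm thick, holder x -71 to -15, z 3 to 47 mm, on a black saddle 46 mm wide, 60 mm long, that straddles the rail; saddle top z 49 mm.
- button_top (a point): Middle of the top of the slide's grey ribbed thumb button, 28 x 28 mm, over the rail's middle line, 60 mm above the table when up. Press straight down: 2.5 N to start, 4.1 N at full travel, 8 mm; the slide is free only below 6 mm. A black thumb stop (wall 46 mm wide across the rail, top z 79 mm) stands on the fixed-jaw side, 22 mm from the button's middle: a finger on the button can push it.
- release (a joint): How far the thumb button is pressed, m: 0 = up (slide locked), 0.008 = fully down. It springs back; let go within 3 mm of a notch it draws the slide into that notch and comes fully up.
- wheel: The cream plastic wheel lying flat on the table in front of the holder: 84 mm across its rounded tread, 34 mm high, 0.16 kg. Origin: middle of its underside; z up along its axle. Too wide to grip; push it at its tread, whose widest band lies 10 to 24 mm above the table.
- bearing: Ball bearing, a ring 32 mm across and 10 mm high, lying loose near the holder; leave alone. Origin: middle of its underside.
- bolt: Hex bolt, 55 mm long along its own y, 15 mm head, lying loose near the holder; leave alone. Origin: middle of its underside.
There are look-alikes about, which are no part of the job. What is shaped like the wheel but blue or orange is not meant.

How it is judged (in metres and radians):
At the end, for the whole second after the job is handed in: The wheel lies flat on the table (tilt under 0.06 rad) within 4 mm of touching the rail and within 4 mm of touching the fixed jaw, the slide's jaw is closed on it (slide at 0.078 or more), the thumb button is back up (under 1 mm) so the slide is locked, and all is at rest (x of wheel in the frame of holder above -0.061 m and y of wheel in the frame of holder above 0.039 m and value of joint slide above 0.078 m and value of joint release below 0.001 m and height (world z) of wheel below 0.004 m and angle between wheel's own z axis and vertical below 0.06 rad and linear speed of wheel below 0.01 m/s and velocity of joint slide below 0.005 m/s).
It fails at once if the bearing is shoved more than 15 mm (distance of bearing from where it was at the start of the episode above 0.015 m).
It fails at once if the bolt is shoved more than 15 mm (distance of bolt from where it was at the start of the episode above 0.015 m).
It also fails if it takes over 45 s, if anything falls off the work surface, if the arm or the gripper's body presses on something with over 40 N, if the wrist force passes 120 N, or if a joint passes its speed limit or range.

### The arm

A 6-joint arm with a two-finger parallel gripper is mounted at the origin on a cart in front of the work surface, level with it; the furniture and walls round the work are solid. World frame = base frame: x ahead of the robot, y to its left, z up, the work surface at z = 0. Lengths are in mm, angles in rad, forces in N, time in s.
With the tool pointing down it reaches from about 375 to 750 mm from the base axis. Payload 9 kg.
Tool frame: the origin (TCP) lies between the finger pads; the fingertips stand 11 mm ahead of it and the grasp point (between the pads) lies 8 mm behind it; z points along the fingers, y is the direction in which the jaws open and shut (so a half turn about z gives the same grasp; the last joint's range is limited). The gripper opens to 85 mm and grips with 20 to 120 N. Pads are 22 mm wide; open, the fingers measure 114 mm over their backs; the gripper's body (76 mm by 85 mm) begins 54 mm behind the grasp point. The pads swing forward as they close: fully open they stand 13 mm farther back than shut.
Start: joints at [1.006, 0.104, 0.097, 1.564, 0, 1.353], TCP at [203.939, 564.309, 242.331] pointing down, gripper open.
Joint ranges: [-2.99, 2.99], [-0.84, 1.86], [-1.1, 1.16], [-1.84, 2.11], [-1.51, 1.56], [-3.14, 3.14]. Speed limits (rad/s): [2.22, 2.22, 2.57, 3.14, 3.14, 3.14].

### API

Orientations are given as a rotation vector (axis times angle).
In Python, from bench import arm gives the robot as it stands.
- The arm moves only by the tool carry_out, never from a script. Its argument "moves" is a list of rows, each a list of 7 numbers: the gripper's target within -1 to 1 (fully open at 1, half-way at 0, shut at -1), then the shift along the tool's x, y, z in mm, then the turn, a rotation vector about the tool's x, y, z in degrees. In form: [[claw, tx, ty, tz, rx, ry, rz], ...]. A call has 1 to 12 rows; each row is the pose to reach, as a shift and turn from the pose commanded when the call began, along the tool's axes at that moment; what a row does not reach only later rows make up. A row lasts 1/8 s, in which the tool goes at most 62.5 mm and 10.7 degrees, less where a joint would pass 70% of its speed; a pose out of reach is approached as far as the arm can. A call with a gripper value outside its range is refused whole. The fingers move at their own pace and stop on an object; "newtons" is the grip in N (left out, the last holds). Time passes only in rows, so rows that repeat a pose let the fingers close. It gives the time, the measured TCP pose, the force and the opening at its end, in the units of the state.
- arm.get_obs(): the state, without advancing time (a new reading comes with each control period).
- arm.camera(name): name is "scene" or "top" or "wrist"; returns a dict with "pixels" (480x640x3 uint8, blue, green, red), "z_map" (480x640 float32, mm along the optical axis (not along the pixel's ray), 0 where there is no reading), "fx", "fy", "cx", "cy" (pixels), "extrinsics" (4x4, takes a point from camera to world coordinates). Camera axes: x right, y up, looking along -z (the intrinsics and any distortion apply to the point x, -y, -z); pixel columns grow to the right and rows downward; lengths in mm; the calibration is good to about 2 mm. A picture is of the moment at which its call begins.
- arm.close_job(): hands the job in, once; it reports no verdict.
The state is a dict: "clock": time; "qpos": joint angles; "qd": joint speeds; "joint_torque": joint torques, N m; "tcp_pos": TCP position; "eef_rot": TCP orientation; "wrist_force": force on the tool from outside, world axes, zero at the start; "ft_torque": the same for the moment, N m; "gripper_width": opening from 0.0 (shut) to 1.0 (fully open).
Only numpy, scipy, OpenCV 4.12 (cv2) and the standard library are available. Lean on these libraries where they do the work, as an engineer would, in place of code of your own. Each camera call takes 0.05 s, during which the arm holds its last target.

## Working session

There is one attempt and no reset: what is moved stays moved. The work goes in short steps, Python scripts to look and compute and a tool call to move; the robot and the scene stay as the last step left them, time stands still between calls to the robot, and variables do not carry over. Pictures are saved under pics/ and viewed, and the job is handed in when it is done.

Besides the shell and the picture viewer there is one more tool, called after "Call:" as name(argument=value, ...), one argument or row to a line, values as JSON. carry_out: Moves the arm, as the interface text tells. Its arguments: {"type":"object","properties":{"moves":{"type":"array","items":{"type":"array","items":{"type":"number"}}},"newtons":{"type":"number"}},"required":["moves"]}

```bash
ls; mkdir -p pics
python3 - <<'E'
from bench import arm
import cv2,numpy as np
o=arm.get_obs();print(o)
for n in["scene","top","wrist"]:
    c=arm.camera(n);cv2.imwrite(f"pics/{n}0.png",c["pixels"]);np.savez(f"{n}0.npz",**c);print(n,c["fx"],c["fy"],c["cx"],c["cy"],c["extrinsics"].round(3).tolist(),[k for k in c])
E
```

```text
pics
{'clock': 0.0, 'qpos': array([1.00630215e+00, 1.04722739e-01, 9.64205490e-02, 1.56390345e+00,
       1.03572091e-05, 1.35309725e+00]), 'qd': array([ 1.66146950e-04, -1.01421050e-04,  6.81004809e-05,  7.68188157e-05,
       -1.84614900e-03,  1.90171199e-03]), 'joint_torque': array([ 1.55424255e-03, -5.56943822e+01,  5.03639853e+01,  1.75514695e-02,
       -2.13816975e-04, -1.67720941e-05]), 'tcp_pos': array([203.73315866, 563.99130993, 241.48178589]), 'eef_rot': array([-5.41924341e-01, -3.09394293e+00,  2.04002456e-03]), 'wrist_force': array([ 0.40862962,  0.65408824, -0.27319622]), 'ft_torque': array([-0.047353  ,  0.02905252, -0.00151587]), 'gripper_width': 1.0076454216933315}
scene 533.561691753932 533.561691753932 313.6711720950685 229.85814429614055 [[0.602, 0.428, -0.674, -137.702], [-0.798, 0.312, -0.515, -702.866], [-0.01, 0.848, 0.53, 508.108], [0.0, 0.0, 0.0, 1.0]] ['pixels', 'z_map', 'fx', 'fy', 'cx', 'cy', 'extrinsics']
top 493.8847045395427 493.8847045395427 323.88539802168526 239.67920595742916 [[0.019, 0.991, -0.132, 308.642], [-0.999, 0.023, 0.031, -239.951], [0.033, 0.131, 0.991, 993.356], [0.0, 0.0, 0.0, 1.0]] ['pixels', 'z_map', 'fx', 'fy', 'cx', 'cy', 'extrinsics']
wrist 392.894743956287 392.894743956287 318.00705986792923 235.25290550325713 [[0.34, -0.889, -0.306, 124.053], [0.94, 0.322, 0.111, 593.716], [-0.001, -0.325, 0.946, 373.396], [0.0, 0.0, 0.0, 1.0]] ['pixels', 'z_map', 'fx', 'fy', 'cx', 'cy', 'extrinsics']
```

View pics/scene0.png

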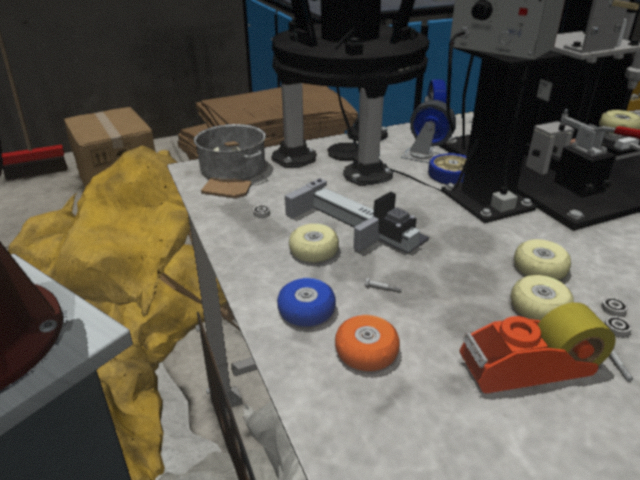

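View pics/top0.png

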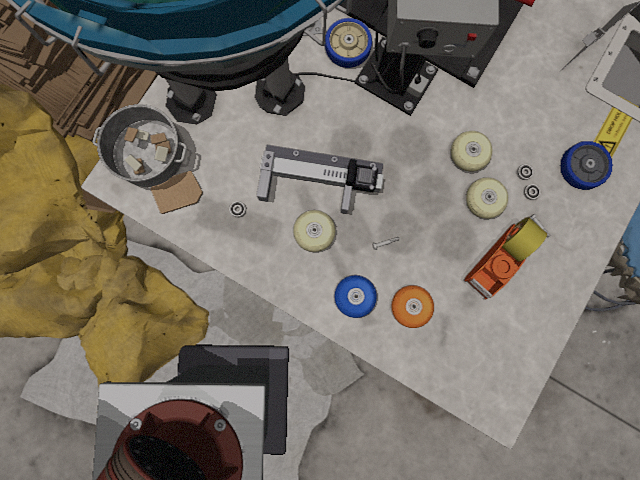

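Candidates for the wheel in the top view are cream wheels at (314,231), (471,152) and (488,198), a blue one at (356,296) and an orange one at (413,306). The cream one at (314,231) lies directly in front of the holder, so I choose that one. The bearing is at (238,209) and the bolt at (386,242). The holder runs from (265,170), its fixed jaw, to (380,178), with the slide at (362,178).

```bash
cat > h.py <<'E'
import numpy as np,cv2
def cloud(c):
    z=c["z_map"].astype(float);v,u=np.mgrid[0:480,0:640]
    x=(u-c["cx"])/c["fx"]*z;y=-(v-c["cy"])/c["fy"]*z
    P=np.stack([x,y,-z,np.ones_like(z)],-1)@np.array(c["extrinsics"]).T
    P=P[...,:3];P[z==0]=np.nan;return P
E
python3 - <<'E'
from h import *
c=np.load("top0.npz");P=cloud(c)
im=c["pixels"]
for n,(u,v) in dict(wheel=(314,231),bearing=(238,209),bolt=(386,242),table=(290,260),jawF=(265,185),jawFend=(263,196),jawS=(346,205),button=(366,178),rail=(300,168),railend=(381,180)).items():
    print(n,P[v,u].round(1))
cr=im[130:270,220:410];cv2.imwrite("pics/crop.png",cv2.resize(cr,None,fx=4,fy=4,interpolation=cv2.INTER_CUBIC))
Z=P[130:270,220:410,2];zz=np.nan_to_num(np.clip(Z*3,0,255)).astype(np.uint8)
cv2.imwrite("pics/cropz.png",cv2.resize(cv2.applyColorMap(zz,2),None,fx=4,fy=4,interpolation=0))
E
```

```text
wheel [ 458.1 -250.2   -1.1]
bearing [499.5 -94.7   0.5]
bolt [ 437.7 -395.9    8.6]
table [ 397.8 -203.1    0. ]
jawF [ 541.  -151.4   41.1]
jawFend [ 517.5 -148.9   47.1]
jawS [ 504.3 -311.3   44.4]
button [ 554.9 -348.1   62.5]
rail [ 579.  -219.2   35.1]
railend [ 559.3 -381.7   33.2]
```

View pics/crop.png

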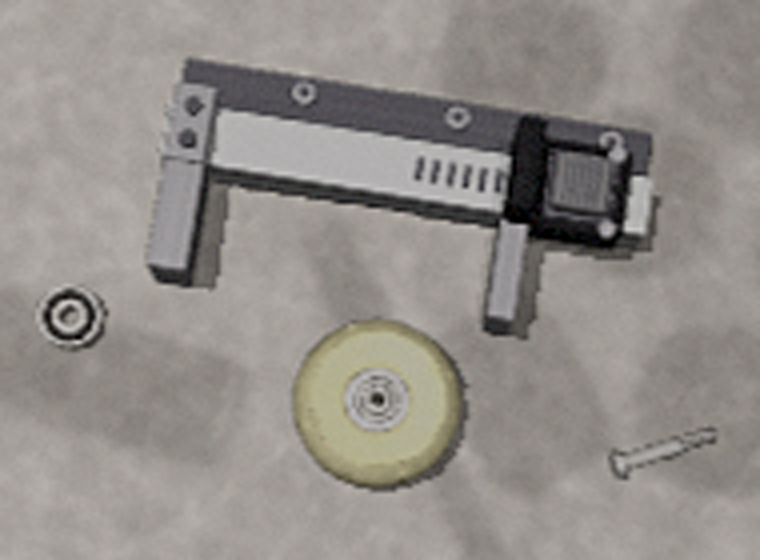

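View pics/cropz.png

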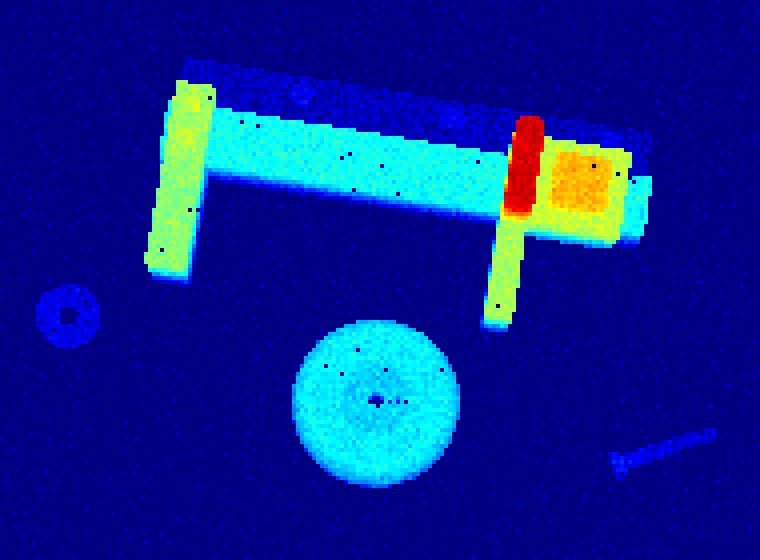

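```bash
cat >> h.py <<'E'
from scipy.optimize import minimize,least_squares
def model(x,y,s):
    h=np.zeros_like(x)
    def box(x0,x1,y0,y1,z):
        m=(x>=x0)&(x<=x1)&(y>=y0)&(y<=y1);h[m]=np.maximum(h[m],z)
    box(-15,47,-137,109,6);box(-15,15,-137,109,34);box(-72,15,85,109,45)
    f=-80+s
    box(-71,-15,f-14,f,47);box(-23,23,f-60,f,49)
    return h
def fit(P,p0,wheel=None):
    Q=P[130:270,220:410].reshape(-1,3);Q=Q[np.isfinite(Q).all(1)]
    Q=Q[Q[:,0]>460]
    def loc(p,Q):
        d=Q[:,:2]-p[:2];c,s=np.cos(p[2]),np.sin(p[2])
        return d[:,0]*c+d[:,1]*s,-d[:,0]*s+d[:,1]*c
    def cost(p):
        x,y=loc(p,Q)
        keep=(x>-110)&(x<80)&(y>-160)&(y<130)
        if wheel is not None: keep&=np.hypot(Q[:,0]-wheel[0],Q[:,1]-wheel[1])>48
        keep&=~((x>-25)&(x<25)&(y>-80-60+p[3])&(y<-78+p[3])&(Q[:,2]>53))
        keep&=~((x>15)&(x<47)&(y>-150)&(y<125))
        r=np.abs(Q[:,2]-model(x,y,p[3]))
        return np.minimum(r,10)[keep].mean()
    best=None
    for k in range(6):
        rng=np.random.default_rng(k)
        r=minimize(cost,np.array(p0)+rng.normal(0,1,4)*[4,4,.03,3],method="Nelder-Mead",options=dict(initial_simplex=None,xatol=.05,fatol=1e-5,maxiter=2000))
        if best is None or r.fun<best.fun:best=r
    return best
def wheelfit(P,c0):
    # top rim points above z=15
    Q=P.reshape(-1,3);Q=Q[np.isfinite(Q).all(1)]
    Q=Q[(np.hypot(Q[:,0]-c0[0],Q[:,1]-c0[1])<50)&(Q[:,2]>8)&(Q[:,2]<40)]
    (cx,cy),r=cv2.minEnclosingCircle(Q[:,:2].astype(np.float32))
    return cx,cy,r,Q[:,:2].mean(0)
def toH(p,xy):
    d=np.array(xy)[:2]-p[:2];c,s=np.cos(p[2]),np.sin(p[2]);return np.array([d[0]*c+d[1]*s,-d[0]*s+d[1]*c])
def toW(p,xy):
    c,s=np.cos(p[2]),np.sin(p[2]);x,y=xy;return np.array([p[0]+c*x-s*y,p[1]+s*x+c*y])
E
python3 - <<'E'
from h import *
c=np.load("top0.npz");P=cloud(c)
w=wheelfit(P,(455,-250));print(w)
th=-np.arctan2(-20,163)  
for t in(.12,-.12):
    r=fit(P,[570,-245,t,0],w[:2]);print(r.x.round(3),r.fun)
    p=r.x
    if t==.12 or r.fun<b.fun:b=r
p=b.x
np.save("hp.npy",p)
for n,q in dict(wheel=w[:2],bearing=(499.5,-94.7),bolt=(437.7,-395.9)).items():print(n,toH(p,q))
Q=P[130:270,220:410].reshape(-1,3)
B=Q[(Q[:,2]>57)&(Q[:,2]<66)&(Q[:,1]<-330)];print("button",B.mean(0),toH(p,B.mean(0)),len(B))
B=Q[(Q[:,2]>74)&(Q[:,2]<85)];print("stop",B.mean(0),toH(p,B.mean(0)),len(B))
print("seat",toW(p,(-57,43)),"button model",toW(p,(0,-80+p[3])))
c=np.load("scene0.npz");P=cloud(c);w=wheelfit(P,(455,-250));print("scene wheel",w)
E
```

```text
(456.7286376953125, -248.5392608642578, 42.13340759277344, array([ 454.65375912, -248.71071088]))
[ 5.76974e+02 -2.44905e+02 -1.30000e-01  2.46100e+00] 2.5958837393994054
[ 5.76897e+02 -2.45246e+02 -1.32000e-01  1.31600e+00] 2.631639832204398
wheel [-118.75248545  -19.23533191]
bearing [-96.34327655 138.85873811]
bolt [-118.46266397 -167.81928964]
button [ 562.04502353 -346.01243435   59.22794499] [  -1.65825458 -102.19014956] 166
stop [ 564.86119289 -316.90698146   77.84183534] [ -2.64970902 -72.96558427] 165
seat [ 526.04771537 -194.85992157] button model [ 566.89389836 -321.78583118]
scene wheel (453.51934814453125, -251.49208068847656, 43.07991409301758, array([ 443.43225999, -257.91486728]))
```

Run:
```python
from h import *
c=np.load("top0.npz");P=cloud(c);p=np.load("hp.npy")
Q=P[130:270,220:410]
H=np.stack([(Q[...,0]-p[0])*np.cos(p[2])+(Q[...,1]-p[1])*np.sin(p[2]),-(Q[...,0]-p[0])*np.sin(p[2])+(Q[...,1]-p[1])*np.cos(p[2]),Q[...,2]],-1)
# holder-frame height grid
G=np.zeros((110*2*2//2,0))
S=2.5
img=np.zeros((int(260*S),int(310*S)),np.uint8)
m=np.isfinite(H).all(-1)
for x,y,z in H[m]:
    r=int((80-x)*S);cc=int((140-y)*S)
    if 0<=r<img.shape[0]-2 and 0<=cc<img.shape[1]-2: img[r:r+3,cc:cc+3]=np.clip(z*3,0,255)
im=cv2.applyColorMap(img,2)
def box(x0,x1,y0,y1):
    cv2.rectangle(im,(int((140-y1)*S),int((80-x1)*S)),(int((140-y0)*S),int((80-x0)*S)),(255,255,255),1)
box(-15,15,-137,109);box(-72,-15,85,109);box(-15,47,-137,109);f=-80+p[3];box(-71,-15,f-14,f);box(-23,23,f-60,f)
cv2.imwrite("pics/fit.png",im[:600])
# edges by direct measurements
x,y,z=[H[...,i][m] for i in range(3)]
def rng(n,a,k,lo=2,hi=98): print(n,np.percentile(a[k],[lo,50,hi]).round(1),k.sum())
rng("railtop x",x,(z>31)&(z<37)&(y>-60)&(y<80)&(x>-30)&(x<25))
rng("rail y-20 x",x,(z>31)&(z<37)&(y>-60)&(y<-20)&(x>-30)&(x<25))
rng("rail y+60 x",x,(z>31)&(z<37)&(y>40)&(y<80)&(x>-30)&(x<25))
rng("fixedjaw y",y,(z>41)&(z<49)&(y>60)&(x<-20))
rng("fixedjaw x",x,(z>41)&(z<49)&(y>60))
rng("slidejaw y",y,(z>43)&(z<50)&(y<0)&(x<-30))
rng("slidejaw x",x,(z>43)&(z<50)&(y<0)&(y>-98)&(x<-20))
rng("saddle x",x,(z>46)&(z<52)&(y<-100)&(y>-140))
rng("saddle y",y,(z>46)&(z<52)&(y<-60)&(x>-18))
rng("stop y",y,(z>72));rng("stop x",x,(z>72));rng("stop z",z,(z>72))
rng("but y",y,(z>57)&(z<66)&(y<-85));rng("but x",x,(z>57)&(z<66)&(y<-85));
rng("table z",z,(x<-80)&(np.abs(z)<5))
rng("foot z",z,(x>22)&(x<40)&(y>-60)&(y<80))
rng("rail z",z,(x>-10)&(x<10)&(y>-60)&(y<80))
```

```text
railtop x [-15.6  -1.1  13.3] 918
rail y-20 x [-16.   -0.7  12.7] 257
rail y+60 x [-15.   -1.1  13.9] 264
fixedjaw y [ 82.7  92.1 101.8] 246
fixedjaw x [-71.1 -26.1  19.6] 437
slidejaw y [-79.4 -73.  -66.3] 143
slidejaw x [-71.5 -45.5 -20.6] 187
saddle x [-24.   -9.3  20.3] 145
saddle y [-125.  -106.5  -82. ] 188
stop y [-80.  -73.1 -66.5] 172
stop x [-23.9  -2.9  19.8] 172
stop z [73.4 77.9 80.6] 172
but y [-115.  -102.   -89.6] 166
but x [-14.9  -1.2  11.1] 166
table z [-4.3 -1.   2.7] 8999
foot z [ 1.4  5.3 10.5] 562
rail z [29.6 33.1 36.2] 679
```

View pics/fit.png

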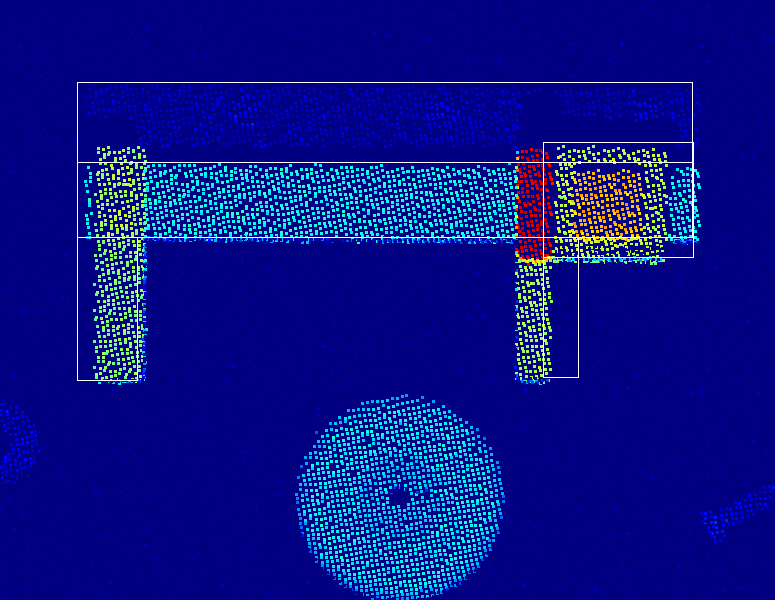

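```bash
sed -i 's/box(-72,15,85,109,45)/box(-72,18,85,105,45)/' h.py
python3 - <<'E'
from h import *
c=np.load("top0.npz");P=cloud(c);w=wheelfit(P,(455,-250))
for s in(14,17):
    r=fit(P,[575,-247,-.135,s],w[:2]);print(r.x.round(3),r.fun)
p=r.x;np.save("hp.npy",p)
for n,q in dict(wheel=w[:2],bearing=(499.5,-94.7),bolt=(437.7,-395.9)).items():print(n,toH(p,q))
Q=P[130:270,220:410].reshape(-1,3)
H=np.array([[*toH(p,q),q[2]] for q in Q if np.isfinite(q).all()]);x,y,z=H.T
def rng(n,a,k,lo=2,hi=98): print(n,np.percentile(a[k],[lo,50,hi]).round(1),k.sum())
rng("rail y-20 x",x,(z>31)&(z<37)&(y>-50)&(y<-20)&(x>-30)&(x<25))
rng("rail y+60 x",x,(z>31)&(z<37)&(y>40)&(y<80)&(x>-30)&(x<25))
rng("fixedjaw y",y,(z>41)&(z<49)&(y>60)&(x<-20))
rng("slidejaw y",y,(z>43)&(z<50)&(y<0)&(x<-30))
rng("stop y",y,(z>72));rng("stop x",x,(z>72))
rng("but y",y,(z>57)&(z<66)&(y<-85));rng("but x",x,(z>57)&(z<66)&(y<-85));
k=(z>57)&(z<66)&(y<-85);print("button world",toW(p,(np.median(x[k]),np.median(y[k]))))
print("seat",toW(p,(-57,43)))
E
```

```text
[ 5.75768e+02 -2.47376e+02 -1.38000e-01  1.59350e+01] 2.143605166723147
[ 5.76392e+02 -2.47191e+02 -1.29000e-01  1.59330e+01] 2.153345900366296
wheel [-118.49808668  -16.71520901]
bearing [-95.85179056 141.34507345]
bolt [-118.4311145 -165.2994343]
rail y-20 x [-15.4  -0.1  12.9] 191
rail y+60 x [-14.6  -0.6  14.3] 265
fixedjaw y [ 85.1  94.4 104.2] 245
slidejaw y [-77.  -70.6 -63.9] 142
stop y [-77.6 -70.7 -64.2] 172
stop x [-23.7  -2.7  19.9] 172
but y [-112.7  -99.7  -87.2] 166
but x [-14.7  -1.1  11.2] 166
button world [ 562.50335714 -345.88045082]
seat [ 525.39096949 -197.22254776]
```

Run:
```python
from h import *
for n in("top0.npz","scene0.npz"):
    P=cloud(np.load(n)).reshape(-1,3);P=P[np.isfinite(P).all(1)]
    az=np.degrees(np.arctan2(P[:,1],P[:,0]));r=np.hypot(P[:,0],P[:,1])
    for a in range(-50,80,10):
        k=(az>=a)&(az<a+10)&(r>280)&(P[:,2]>70)
        print(n,a,k.sum(), [ (int(b),int(P[k&(r>=b)&(r<b+60),2].max())) for b in range(280,900,60) if (k&(r>=b)&(r<b+60)).sum()>3])
from bench import arm
from scipy.spatial.transform import Rotation as R
print(R.from_rotvec(arm.get_obs()["eef_rot"]).as_matrix().round(3))
```

```text
top0.npz -50 0 []
top0.npz -40 4412 [(580, 80), (700, 313), (760, 395), (820, 396), (880, 130)]
top0.npz -30 4906 [(580, 80), (640, 504), (700, 482), (760, 395), (820, 394), (880, 138)]
top0.npz -20 8421 [(520, 504), (580, 529), (640, 515), (700, 447), (760, 229)]
top0.npz -10 7920 [(520, 505), (580, 529), (640, 260), (700, 125)]
top0.npz 0 3353 [(520, 506), (580, 517), (640, 474), (700, 147)]
top0.npz 10 197 [(520, 75), (580, 75), (640, 75)]
top0.npz 20 0 []
top0.npz 30 0 []
top0.npz 40 0 []
top0.npz 50 0 []
top0.npz 60 0 []
top0.npz 70 0 []
scene0.npz -50 0 []
scene0.npz -40 8583 [(580, 80), (640, 79), (700, 322), (760, 383), (820, 385), (880, 377)]
scene0.npz -30 18427 [(580, 80), (640, 81), (700, 332), (760, 377), (820, 275), (880, 269)]
scene0.npz -20 8229 [(640, 260), (700, 288), (760, 263), (820, 342), (880, 335)]
scene0.npz -10 6540 [(640, 346), (700, 345), (760, 342), (820, 338), (880, 279)]
scene0.npz 0 1481 [(520, 75), (580, 75), (640, 260), (700, 260), (760, 288), (820, 265)]
scene0.npz 10 850 [(520, 76), (580, 75), (640, 75)]
scene0.npz 20 402 []
scene0.npz 30 19 []
scene0.npz 40 0 []
scene0.npz 50 45 []
scene0.npz 60 70 []
scene0.npz 70 0 []
[[-0.94   0.34  -0.001]
 [ 0.34   0.94  -0.001]
 [ 0.    -0.001 -1.   ]]
```

Run:
```python
from h import *
A=[]
for n in("top0.npz","scene0.npz"):
    P=cloud(np.load(n)).reshape(-1,3);A.append(P[np.isfinite(P).all(1)])
P=np.vstack(A)
for y0 in range(-500,300,40):
    k=(P[:,1]>=y0)&(P[:,1]<y0+40)&(P[:,0]>250)
    out=[]
    for z0,z1 in((100,200),(200,300),(300,400),(400,500),(500,600)):
        q=P[k&(P[:,2]>z0)&(P[:,2]<z1),0]
        out.append(int(np.percentile(q,1)) if len(q)>5 else None)
    print(y0,out)
```

```text
-500 [797, 655, 658, None, None]
-460 [743, 653, 652, None, None]
-420 [747, 674, 662, None, None]
-380 [681, 633, 637, None, None]
-340 [None, 718, 718, None, None]
-300 [899, None, None, 637, None]
-260 [894, 759, None, 608, 612]
-220 [721, 704, 818, 585, 590]
-180 [721, 675, 818, 571, 574]
-140 [719, 660, 767, 564, 568]
-100 [None, 656, 757, 563, 565]
-60 [None, 660, 694, 564, 570]
-20 [695, 666, 702, 568, 571]
20 [698, 687, None, 585, 588]
60 [None, 729, None, 596, 597]
100 [None, None, None, None, None]
140 [None, None, None, None, None]
180 [None, None, None, None, None]
220 [None, None, None, None, None]
260 [None, None, None, None, None]
```

Run:
```python
from h import *
P=cloud(np.load("top0.npz"))
print("blue",P[290:302,345:368].reshape(-1,3).mean(0),"orange",P[312,420],"bolthead",P[246,375])
X=np.array([-.94,.34]);Y=np.array([.34,.94]);p0=np.array([203.9,564.3])
for w in[(330,400),(410,250),(430,60),(420,-120),(397,-294)]:
    d=np.array(w)-p0;print(w,(d@X).round(1),(d@Y).round(1))
```

```text
blue [nan nan nan] orange [ 299.21272993 -458.54066484   32.7628551 ] bolthead [ 428.53140072 -373.0893896    12.58519808]
(330, 400) -174.4 -111.6
(410, 250) -300.6 -225.4
(430, 60) -384.0 -397.2
(420, -120) -435.8 -569.8
(397, -294) -473.3 -741.1
```

Call:
carry_out(
  moves=[
    [0.18,-60,-40,0,0,0,10],
    [0.18,-120,-80,0,0,0,20],
    [0.18,-174,-112,0,0,0,30],
    [0.18,-215,-150,0,0,0,40],
    [0.18,-258,-188,0,0,0,50],
    [0.18,-300,-225,0,0,0,60],
    [0.18,-325,-280,0,0,0,70],
    [0.18,-355,-335,0,0,0,80],
    [0.18,-384,-395,0,0,0,90],
    [0.18,-402,-450,0,0,0,100],
    [0.18,-420,-510,0,0,0,110],
    [0.18,-436,-570,0,0,0,120],
  ],
)

```text
clock: 1.65
tcp_pos: [419.7, -121.9, 242.2]
eef_rot: [2.954, 1.069, 0.001]
wrist_force: [1.0, -0.2, 0.2]
gripper_width: 0.589
```

Call:
carry_out(
  moves=[
    [0.18,-43,39,20,0,0,3],
    [0.18,-86,78,40,0,0,3],
    [0.18,-128,118,80,0,0,3],
    [0.18,-128,118,120,0,0,3],
    [0.18,-128,118,150,0,0,3],
    [0.18,-128,118,150,0,0,3],
  ],
)

```text
clock: 2.4
tcp_pos: [397.1, -291.2, 89.9]
eef_rot: [-2.974, -0.998, 0.002]
wrist_force: [-0.2, 0.3, 0.8]
gripper_width: 0.591
```

Run:
```python
from bench import arm
import cv2,numpy as np
for n in["wrist","top"]:
    c=arm.camera(n);cv2.imwrite(f"pics/{n}1.png",c["pixels"]);np.savez(f"{n}1.npz",**c)
```

```text
(no output)
```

View pics/wrist1.png

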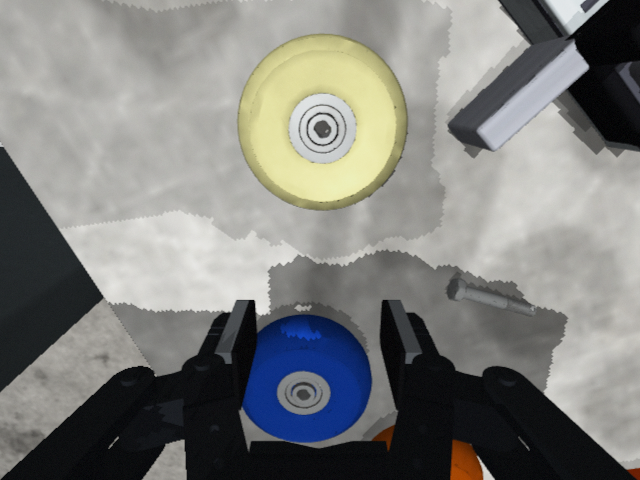

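View pics/top1.png

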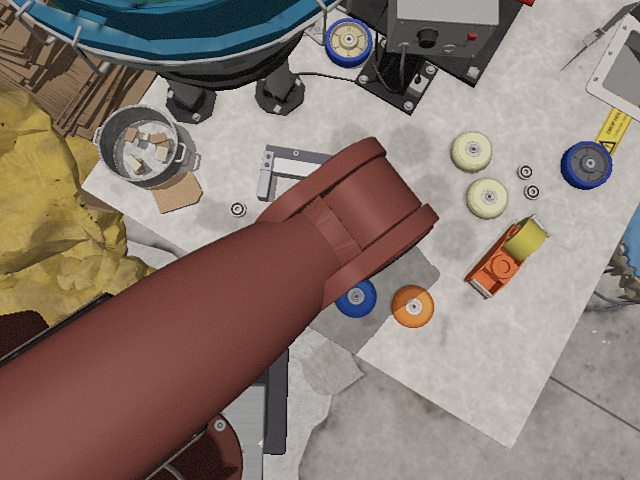

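Run:
```python
from h import *
c=np.load("wrist1.npz");P=cloud(c);im=c["pixels"].astype(int)
b=(im[...,0]>120)&(im[...,2]<70)&np.isfinite(P[...,2])
q=P[b];print("blue",len(q),np.percentile(q,[2,50,98],axis=0).round(0).tolist())
w=wheelfit(P,(456,-249));print(w)
e=c["extrinsics"];print(e[:3,3])
print("bolt head",P[289,457],P[310,532])
from scipy.spatial.transform import Rotation as R
from bench import arm
o=arm.get_obs();print(o["tcp_pos"],R.from_rotvec(o["eef_rot"]).as_matrix().round(3),o["qpos"].round(2))
```

```text
blue 6746 [[294.0, -363.0, 25.0], [326.0, -331.0, 32.0], [358.0, -301.0, 34.0]]
(454.0344543457031, -248.802978515625, 42.1955451965332, array([ 456.17709185, -247.08992425]))
[ 463.52544313 -240.07334085  221.64149356]
bolt head [ 428.21221545 -368.74650759   11.32548072] [ 444.97048301 -417.73947398    7.41288679]
[ 398.66226203 -292.75559356   93.24828737] [[ 0.797  0.604  0.   ]
 [ 0.604 -0.797 -0.   ]
 [ 0.     0.001 -1.   ]] [-0.9  -0.2  -0.47  1.3   0.    1.59]
```

Call:
carry_out(
  moves=[
    [0.18,0,0,40,0,0,0],
    [0.18,0,0,74,0,0,0],
    [0.18,0,0,75,0,0,0],
    [0.18,18,0,75,0,0,0],
    [0.18,28,0,75,0,0,0],
    [0.18,38,0,75,0,0,0],
    [0.18,48,0,75,0,0,0],
    [0.18,58,0,75,0,0,0],
    [0.18,68,0,75,0,0,0],
    [0.18,78,0,75,0,0,0],
    [0.18,88,0,75,0,0,0],
    [0.18,96,0,75,0,0,0],
  ],
)

```text
clock: 4.0
tcp_pos: [475.4, -234.2, 17.2]
eef_rot: [-2.978, -1.0, 0.0]
wrist_force: [-3.0, -2.0, 2.8]
gripper_width: 0.587
```

```bash
cat >> h.py <<'E'
def snap(n,tag):
    from bench import arm
    c=arm.camera(n);cv2.imwrite(f"pics/{n}{tag}.png",c["pixels"]);np.savez(f"{n}{tag}.npz",**c);return c
E
python3 - <<'E'
from h import *
from bench import arm
o=arm.get_obs();print(o["tcp_pos"],o["wrist_force"])
P=cloud(snap("wrist","2"));p=[575.5,-247.3,-.136]
w=wheelfit(P,(510,-210));print(w,toH(p,w[:2]))
E
```

```text
[ 475.40298864 -234.22740619   17.17891148] [-2.98037219 -2.04044624  2.80287994]
(507.76104736328125, -212.069580078125, 47.67302703857422, array([ 512.57279464, -205.06990206])) [-71.89004844  25.72098612]
```

View pics/wrist2.png

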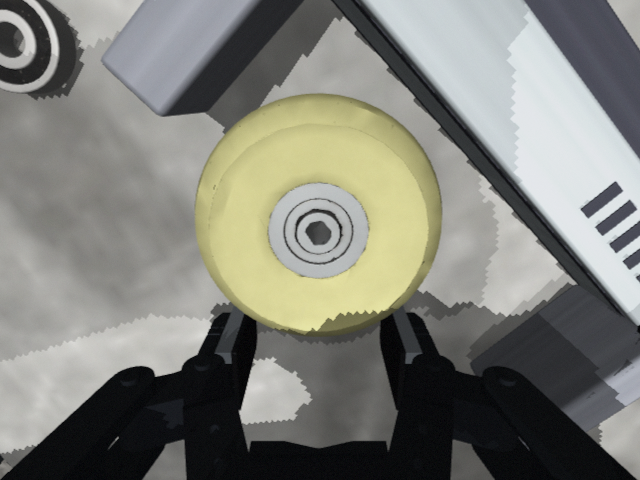

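Call:
carry_out(
  moves=[
    [0.18,5,0,0,0,0,0],
    [0.18,10,0,0,0,0,0],
    [0.18,13,0,0,0,0,0],
    [0.18,15,0,0,0,0,0],
    [0.18,15,0,0,0,0,0],
  ],
)

```text
clock: 4.68
tcp_pos: [487.0, -225.4, 17.2]
eef_rot: [-2.978, -1.0, -0.0]
wrist_force: [0.3, -0.5, -0.4]
gripper_width: 0.589
```

Call:
carry_out(
  moves=[
    [0.18,2,0,0,0,0,0],
    [0.18,2,0,0,0,0,0],
  ],
)

```text
clock: 4.92
tcp_pos: [488.1, -224.5, 17.1]
eef_rot: [-2.978, -1.0, 0.002]
wrist_force: [-3.9, -2.0, 0.6]
gripper_width: 0.591
```

Call:
carry_out(
  moves=[
    [0.18,2,0,0,0,0,0],
    [0.18,2,0,0,0,0,0],
  ],
)

```text
clock: 5.18
tcp_pos: [488.6, -224.2, 17.1]
eef_rot: [2.978, 0.998, -0.006]
wrist_force: [-11.7, -6.9, 3.1]
gripper_width: 0.593
```

Call:
carry_out(
  moves=[
    [0.18,2,0,0,0,0,0],
    [0.18,2,0,0,0,0,0],
  ],
)

```text
clock: 5.42
tcp_pos: [488.9, -224.0, 17.1]
eef_rot: [2.978, 0.996, -0.012]
wrist_force: [-20.0, -12.0, 5.5]
gripper_width: 0.589
```

The wheel has stalled where predicted, with load on both the rail (about 18 N) and the jaw (about 15 N). I'm backing off to look.

Call:
carry_out(
  moves=[
    [0.18,-4,0,0,0,0,0],
    [0.18,-10,0,0,0,0,0],
    [0.18,-40,0,0,0,0,0],
    [0.18,-50,0,-50,0,0,0],
    [0.18,-50,0,-100,0,0,0],
    [0.18,-50,0,-140,0,0,0],
    [-1,-50,0,-140,0,0,0],
  ],
)

```text
clock: 6.3
tcp_pos: [453.6, -253.6, 161.1]
eef_rot: [2.973, 0.999, 0.006]
wrist_force: [-0.3, -0.2, -1.1]
gripper_width: 0.393
```

Run:
```python
from h import *
from bench import arm
P=cloud(snap("wrist","3"));p=[575.5,-247.3,-.136]
w=wheelfit(P,(525,-197));print(w,toH(p,w[:2]))
Q=P.reshape(-1,3);Q=Q[np.isfinite(Q).all(1)]
H=np.array([[*toH(p,q),q[2]] for q in Q]);np.save("H3.npy",H);x,y,z=H.T
def rng(n,a,k,lo=2,hi=98): print(n,np.percentile(a[k],[lo,50,hi]).round(1) if k.sum() else None,k.sum())
rng("rail x",x,(z>31)&(z<37)&(y>-40)&(y<80)&(x>-30)&(x<25))
rng("fixedjaw y",y,(z>43)&(z<49)&(y>60)&(x<-30))
rng("slidejaw y",y,(z>43)&(z<50)&(y<0)&(x<-30))
rng("stop y",y,(z>74)&(z<85)&(y<-50)&(y>-90)&(abs(x)<30));rng("stop x",x,(z>74)&(z<85)&(y<-50)&(y>-90)&(abs(x)<30))
print(arm.get_obs()["tcp_pos"])
```

```text
(528.4716186523438, -196.8874053955078, 47.709869384765625, array([ 529.51270149, -195.48384344])) [-53.42913011  43.5709353 ]
rail x [-28.5  -5.   11.5] 9275
fixedjaw y [ 84.8  92.8 103.5] 2093
slidejaw y [-77.1 -69.8 -63.9] 1463
stop y [-76.9 -69.2 -63.8] 2271
stop x [-24.8  -2.6  18.6] 2271
[ 452.77151979 -252.8616384   158.75267253]
```

View pics/wrist3.png

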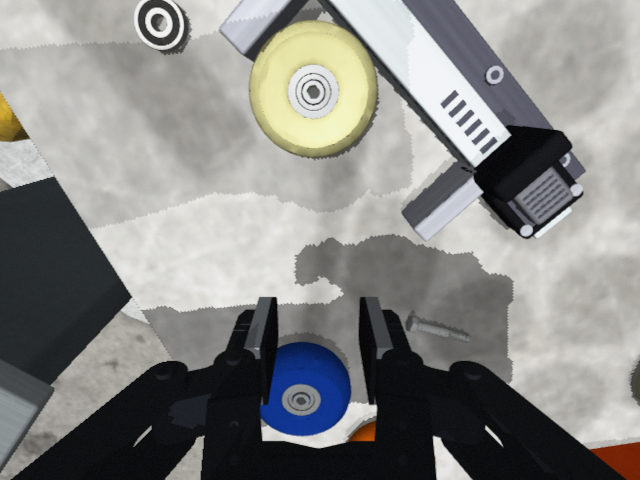

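Call:
carry_out(
  moves=[
    [-1,7,35,0,0,0,-10],
    [-1,15,70,0,0,0,-20],
    [-1,22,105,5,0,0,-30],
    [-1,30,139,10,0,0,-40],
    [-1,30,139,15,0,0,-45],
    [-1,30,139,15,0,0,-45],
    [-1,30,139,15,0,0,-45],
  ],
)

```text
clock: 7.22
tcp_pos: [559.4, -344.4, 141.7]
eef_rot: [-2.37, -2.061, -0.0]
wrist_force: [0.9, 0.3, 1.1]
gripper_width: -0.001
```

Run:
```python
from h import *
from bench import arm
from scipy.spatial.transform import Rotation as R
P=cloud(snap("wrist","4"));snap("scene","4")
o=arm.get_obs();print(o["tcp_pos"],R.from_rotvec(o["eef_rot"]).as_matrix().round(3).tolist(),o["wrist_force"],o["qpos"].round(2))
```

```text
[ 559.57606844 -344.71983152  142.5087221 ] [[0.138, 0.99, 0.0], [0.99, -0.138, -0.0], [-0.0, 0.0, -1.0]] [-0.00700448  0.12714289  0.50848825] [-0.75  0.28  0.12  1.4   0.    0.96]
```

View pics/wrist4.png

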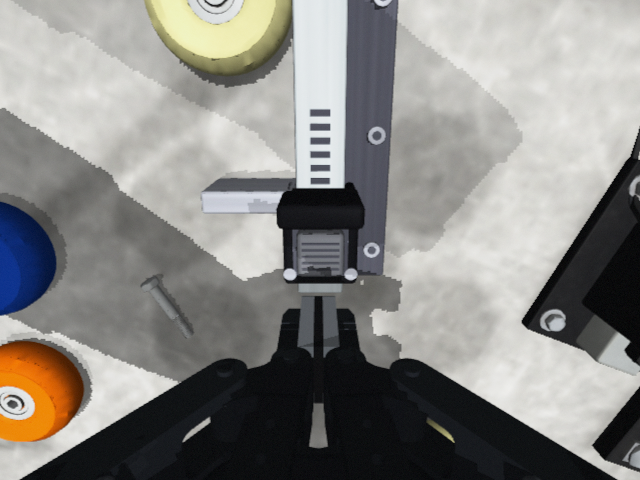

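View pics/scene4.png

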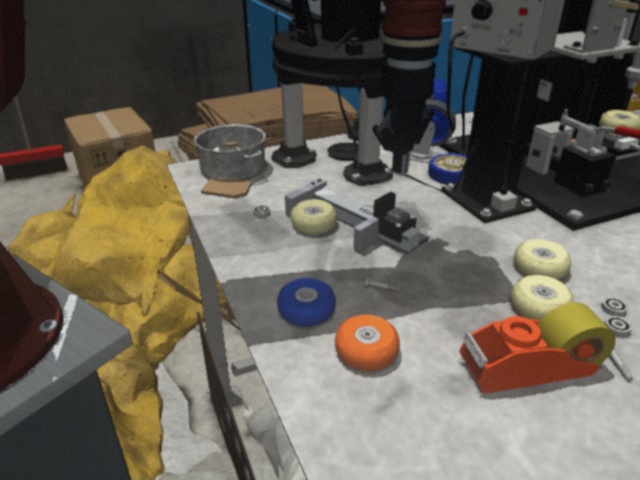

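Run:
```python
from h import *
P=cloud(np.load("wrist4.npz"));Q=P.reshape(-1,3);Q=Q[np.isfinite(Q).all(1)]
t=np.array([560,-345.3]);X=np.array([.137,.99]);Y=np.array([.99,-.137])
tx=(Q[:,:2]-t)@X;ty=(Q[:,:2]-t)@Y;z=Q[:,2]
def rng(n,k): print(n,k.sum(),"tx",np.percentile(tx[k],[2,50,98]).round(1),"ty",np.percentile(ty[k],[2,50,98]).round(1),"z",np.percentile(z[k],[2,50,98]).round(1))
k=(abs(tx)<40)&(abs(ty)<28)
rng("button",k&(z>57)&(z<64)&(tx<16));rng("stop",k&(z>75)&(z<83));rng("saddle",k&(z>46)&(z<52))
rng("rail",(z>31)&(z<37)&(tx>40)&(tx<110)&(abs(ty)<25))
```

```text
button 2060 tx [-13.2   0.8  12.9] ty [-13.5  -0.6  12.9] z [57.6 60.1 61.6]
stop 2297 tx [21.6 29.3 35.2] ty [-21.9  -0.1  21.1] z [75.8 78.8 80.3]
saddle 2053 tx [-23.5  -5.7  35.2] ty [-26.7  -4.9  21.9] z [46.4 49.2 51.4]
rail 6362 tx [ 41.7  77.5 108.9] ty [-14.6  -0.4  14. ] z [32.7 34.2 35.7]
```

Call:
carry_out(
  moves=[
    [-1,0,0,40,0,0,0],
    [-1,0,0,62,0,0,0],
    [-1,0,0,68,0,0,0],
    [-1,0,0,72,0,0,0],
    [-1,0,0,76,0,0,0],
    [-1,0,0,78,0,0,0],
    [-1,0,0,78,0,0,0],
    [-1,0,0,78,0,0,0],
  ],
)

```text
clock: 8.32
tcp_pos: [560.1, -345.3, 64.9]
eef_rot: [2.368, 2.063, 0.0]
wrist_force: [0.1, -1.3, 4.3]
gripper_width: -0.003
```

Call:
carry_out(
  moves=[
    [-1,0,0,1.5,0,0,0],
    [-1,0,0,2.5,0,0,0],
    [-1,0,0,2.5,0,0,0],
  ],
)

```text
clock: 8.7
tcp_pos: [560.1, -345.4, 63.0]
eef_rot: [2.367, 2.063, 0.0]
wrist_force: [-1.9, 1.1, 9.9]
gripper_width: 0.003
```

Call:
carry_out(
  moves=[
    [-1,0,0,1,0,0,0],
    [-1,0,0,1,0,0,0],
  ],
)

```text
clock: 8.95
tcp_pos: [560.2, -345.8, 62.9]
eef_rot: [2.367, 2.062, -0.0]
wrist_force: [-4.0, 1.3, 14.9]
gripper_width: -0.001
```

Call:
carry_out(
  moves=[
    [-1,4,0,-0.5,0,0,0],
    [-1,8,0,-0.5,0,0,0],
    [-1,12,0,-0.5,0,0,0],
    [-1,16,0,-0.5,0,0,0],
    [-1,20,0,-0.5,0,0,0],
    [-1,24,0,-0.5,0,0,0],
    [-1,24,0,-0.5,0,0,0],
  ],
)

```text
clock: 9.82
tcp_pos: [563.5, -321.5, 62.9]
eef_rot: [2.367, 2.063, 0.0]
wrist_force: [-2.9, 0.6, 13.8]
gripper_width: -0.001
```

Run:
```python
from h import *
P=cloud(snap("wrist","5"));snap("scene","5");Q=P.reshape(-1,3);Q=Q[np.isfinite(Q).all(1)]
H=np.array([[*toH([575.5,-247.3,-.136],q),q[2]] for q in Q]);x,y,z=H.T
k=(z>44)&(z<50)&(y<30)&(x<-30)&(x>-80);print("slide jaw",np.percentile(y[k],[2,50,98]))
k=(z>75)&(z<83)&(abs(x)<25);print("stop",np.percentile(y[k],[2,50,98]))
```

```text
slide jaw [-52.97415527 -45.85720877 -39.91035179]
stop [-67.48599628 -46.70408803 -39.9266762 ]
```

View pics/wrist5.png

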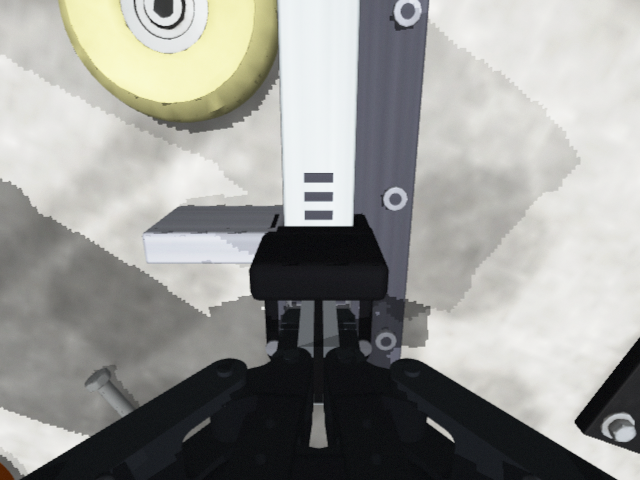

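Call:
carry_out(
  moves=[
    [-1,5,0,0,0,0,0],
    [-1,10,0,0,0,0,0],
    [-1,15,0,0,0,0,0],
    [-1,20,0,0,0,0,0],
    [-1,25,0,0,0,0,0],
    [-1,30,0,0,0,0,0],
    [-1,35,0,0,0,0,0],
    [-1,38,0,0,0,0,0],
    [-1,39,0,0,0,0,0],
    [-1,40,0,0,0,0,0],
    [-1,40,0,0,0,0,0],
  ],
)

```text
clock: 11.3
tcp_pos: [569.0, -282.1, 62.9]
eef_rot: [2.367, 2.062, 0.0]
wrist_force: [-3.1, 0.6, 13.1]
gripper_width: 0.001
```

Run:
```python
from h import *
P=cloud(snap("wrist","6"));snap("scene","6");Q=P.reshape(-1,3);Q=Q[np.isfinite(Q).all(1)]
H=np.array([[*toH([575.5,-247.3,-.136],q),q[2]] for q in Q]);x,y,z=H.T
k=(z>44)&(z<50)&(y<30)&(x<-30)&(x>-80);print("slide jaw",np.percentile(y[k],[2,50,98]))
k=(z>75)&(z<83)&(abs(x)<25)&(y>-25);print("stop",np.percentile(y[k],[2,50,98]))
```

```text
slide jaw [-13.21578033  -6.10116575  -0.16455893]
stop [-23.71330734  -6.249501    -0.17173801]
```

View pics/wrist6.png

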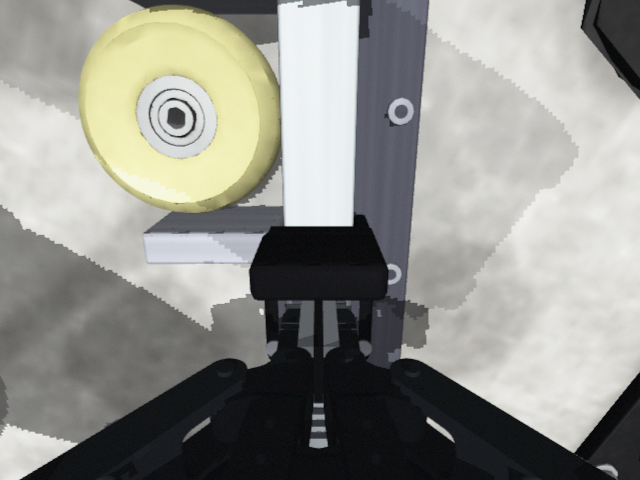

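The jaw now sits at about 0.080, next to the wheel. I'll nudge 1 mm further to seat it, go back to 0.080, and let the button up.

Call:
carry_out(
  moves=[
    [-1,1,0,0,0,0,0],
    [-1,1,0,0,0,0,0],
    [-1,0.5,0,0,0,0,0],
    [-1,0.5,0,-3,0,0,0],
    [-1,0.5,0,-6,0,0,0],
    [-1,0.5,0,-10,0,0,0],
    [-1,0.5,0,-14,0,0,0],
    [-1,0.5,0,-40,0,0,0],
    [-1,0.5,0,-80,0,0,0],
    [-1,-50,0,-110,0,0,0],
    [-1,-50,0,-110,0,0,0],
  ],
)

```text
clock: 12.78
tcp_pos: [561.8, -334.5, 173.9]
eef_rot: [2.368, 2.058, -0.0]
wrist_force: [0.2, -0.1, -0.5]
gripper_width: 0.005
```

Run:
```python
from h import *
P=cloud(snap("wrist","7"));snap("scene","7");Q=P.reshape(-1,3);Q=Q[np.isfinite(Q).all(1)]
p=[575.5,-247.3,-.136]
H=np.array([[*toH(p,q),q[2]] for q in Q]);x,y,z=H.T
def rng(n,k): print(n,k.sum(),"x",np.percentile(x[k],[2,50,98]).round(1),"y",np.percentile(y[k],[2,50,98]).round(1),"z",np.percentile(z[k],[2,50,98]).round(1))
rng("slide jaw",(z>44)&(z<50)&(y<30)&(x<-30)&(x>-80))
rng("fixed jaw",(z>43)&(z<49)&(y>70)&(x<-30)&(x>-80))
rng("stop",(z>75)&(z<83)&(abs(x)<25)&(y>-25)&(y<10))
rng("button",(abs(x)<12)&(y>-46)&(y<-26))
k=(z>10)&(z<40)&(y>1)&(y<84.5)&(x<-17)&(x>-110);rng("wheel",k)
k2=k&(np.hypot(x+57,y-43)<32);A=np.c_[x[k2],y[k2],np.ones(k2.sum())];print("tilt",np.linalg.lstsq(A,z[k2],rcond=None)[0])
```

```text
slide jaw 1589 x [-71.7 -50.9 -30.9] y [-13.6  -6.9  -0.4] z [45.1 47.  48.6]Traceback (most recent call last):
  File "<stdin>", line 7, in <module>
  File "<stdin>", line 5, in rng
    return _quantile_unchecked(
        a, q, axis, out, overwrite_input, method, keepdims, weights)
    return _ureduce(a,
                    func=_quantile_ureduce_func,
    ...<5 lines>...
                    overwrite_input=overwrite_input,
                    method=method)
    r = func(a, **kwargs)
    result = _quantile(arr,
                       quantiles=q,
    ...<2 lines>...
                       out=out,
                       weights=wgt)
    slices_having_nans = np.isnan(arr[-1, ...])
                                  ~~~^^^^^^^^^
IndexError: index -1 is out of bounds for axis 0 with size 0
```

View pics/wrist7.png

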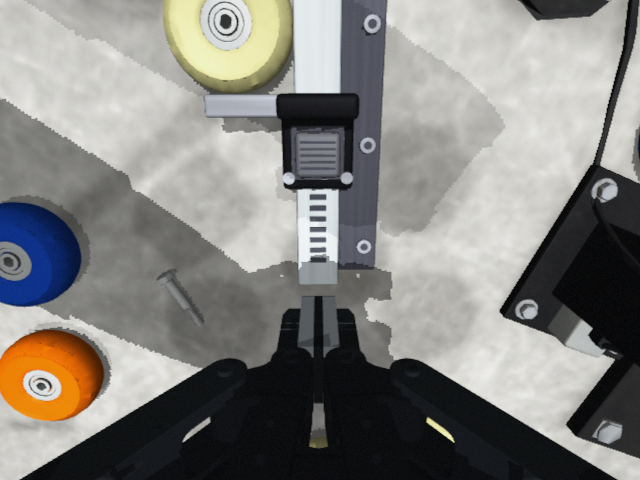

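View pics/scene7.png

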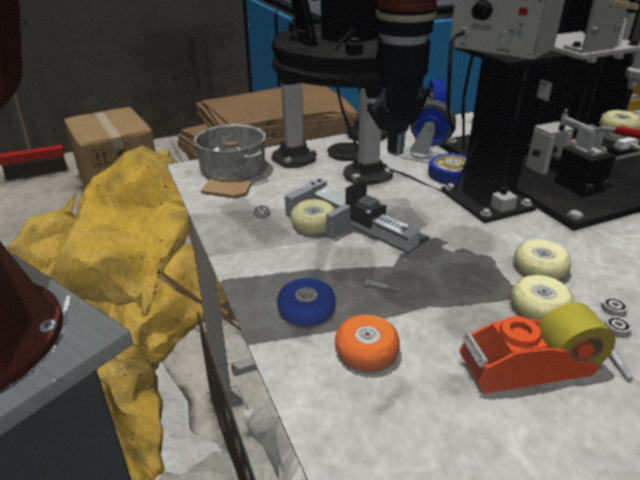

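Call:
carry_out(
  moves=[
    [-1,10,-40,0,0,0,0],
    [-1,35,-65,-5,0,0,0],
    [-1,70,-80,-10,0,0,0],
    [-1,70,-80,-10,0,0,0],
    [-1,70,-80,-10,0,0,0],
    [-1,70,-80,-10,0,0,0],
  ],
)

```text
clock: 13.62
tcp_pos: [491.9, -250.9, 180.5]
eef_rot: [-2.368, -2.063, 0.0]
wrist_force: [-0.1, 0.7, -0.1]
gripper_width: -0.004
```

Run:
```python
from h import *
P=cloud(snap("wrist","8"));Q=P.reshape(-1,3);Q=Q[np.isfinite(Q).all(1)]
p=[575.5,-247.3,-.136]
H=np.array([[*toH(p,q),q[2]] for q in Q]);x,y,z=H.T
def rng(n,k): print(n,k.sum(),*( ["x",np.percentile(x[k],[2,50,98]).round(1),"y",np.percentile(y[k],[2,50,98]).round(1),"z",np.percentile(z[k],[2,50,98]).round(1)] if k.sum() else []))
rng("slide jaw",(z>44)&(z<50)&(y<30)&(x<-30)&(x>-80))
rng("fixed jaw",(z>43)&(z<49)&(y>70)&(x<-30)&(x>-80))
rng("rail",(z>31)&(z<37)&(y>5)&(y<80)&(x<25)&(x>-14.9))
rng("stop",(z>75)&(z<83)&(abs(x)<25)&(y>-25)&(y<10))
rng("button",(abs(x)<10)&(y>-44)&(y<-28))
k=(z>10)&(z<40)&(y>1)&(y<84.5)&(x<-17)&(x>-110);rng("wheel",k)
k2=k&(np.hypot(x+57,y-43)<30);A=np.c_[x[k2],y[k2],np.ones(k2.sum())];print("plane",np.linalg.lstsq(A,z[k2],rcond=None)[0])
# outer band for the circle
b=(z>8)&(z<26)&k; print("wheel -x edge",np.percentile(x[b&(abs(y-43)<8)],[1,5]) if (b&(abs(y-43)<8)).any() else None)
w=wheelfit(P,toW(p,(-57,43)));print(toH(p,w[:2]),w[2])
```

```text
slide jaw 1179 x [-72.1 -51.6 -30.8] y [-12.9  -6.1   0.1] z [45.  47.1 48.5]
fixed jaw 2355 x [-73.1 -51.8 -30.9] y [ 85.1  94.8 103.9] z [43.2 44.7 46.2]
rail 4390 x [-14.4  -1.2  12. ] y [ 6.6 45.2 78.7] z [32.7 34.3 35.7]
stop 1559 x [-24.3  -2.9  18.6] y [-13.2  -5.8   0. ] z [75.8 78.8 80.4]
button 600 x [-9.7 -0.3  9.4] y [-43.7 -35.9 -28.3] z [59.2 60.4 61.7]
wheel 11314 x [-96.  -58.1 -17.1] y [ 7.2 45.7 80.8] z [21.  31.6 34.3]
plane [9.59208461e-03 4.43911514e-03 3.16502002e+01]
wheel -x edge [-100.7199651  -100.53877571]
[-56.22821362  43.32051345] 49.85558319091797
```

View pics/wrist8.png

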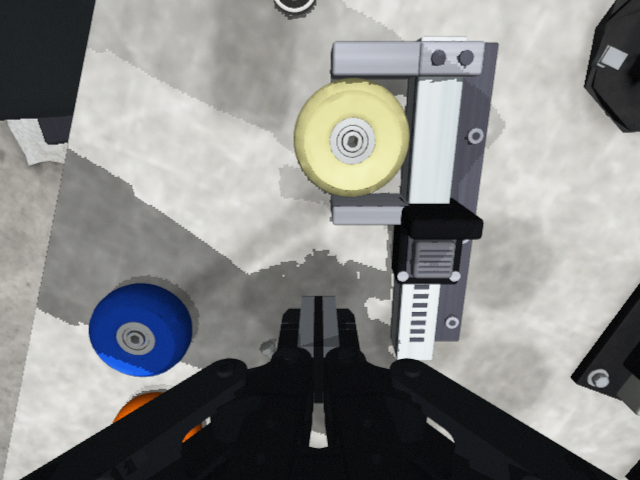

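Run:
```python
from bench import arm
o=arm.get_obs();print(o["clock"],abs(o["qd"]).max());print(arm.close_job())
```

```text
13.675 0.003328385271924042
the job is handed in; nothing more can be done
None
```

The cream wheel is clamped in the holder and the job is handed in, with the clock at 13.7 s of the 45 s allowed. No verdict was reported, so what follows rests on my own last measurements.

**What I did:** I pushed the wheel diagonally into the corner with the half-open fingers until it was loaded against both the rail and the fixed jaw, about 18 N and 15 N. Then I pressed the thumb button fully down with the closed fingers and ran the slide from notch 0.016 to about 0.080. I lifted straight off so the button could spring back.

**Last checks, from the wrist camera's depth image (calibration good to about 2 mm):**

| Check | Measured | Needed |
|---|---|---|
| Slide position | about 0.080 m | above 0.078 m |
| Button top height | 60.4 mm (up is 60 mm) | pressed by less than 1 mm |
| Wheel middle, holder x | about -56 to -59 mm | above -61 mm |
| Wheel middle, holder y | about 43 mm | above 39 mm |
| Wheel tilt | about 0.01 rad | below 0.06 rad |

**Disagreements:**
- The two estimates of the wheel's x differed by about 2.5 mm, and my fitted holder frame looks 1–2 mm off in x. Both estimates are still inside the limit.
- In the last pictures the circle fit of the wheel gave a radius of 48–50 mm instead of 42 mm because it caught neighbouring points. I gave it less weight than the edge reading.

**Bearing and bolt:** nothing came near either one, and they look unmoved in the later pictures. I did not re-measure their positions at the end.

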